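# Uncover and scan a module's code label

## Robot

A 6-joint arm with a two-finger parallel gripper is mounted at the origin on a cart in front of the work surface, level with it; the furniture and walls round the work are solid. World frame = base frame: x ahead of the robot, y to its left, z up, the work surface at z = 0. Lengths are in m, angles in rad, forces in N, time in s.
With the tool pointing down it reaches from about 0.35 to 0.85 m from the base axis. Payload 8.1 kg.
Tool frame: the origin (TCP) lies on the centre line of the jaws, within the pads' length; the fingertips stand 17 mm ahead of it and the grasp point (between the pads) lies 2 mm behind it; z points along the fingers, y is the line along which they close (so a half turn about z gives the same grasp; the last joint's range is limited). The gripper opens to 93 mm and grips with 3 to 60 N. Pads are 15 mm wide; open, the fingers measure 128 mm over their backs; the gripper's body (75 mm by 188 mm) begins 65 mm behind the grasp point.
Start: joints at [-1.192, 0.13, 1.488, -0, 1.523, -0.085], TCP at [0.268, -0.537, 0.236] pointing down, gripper open.
Joint ranges: [-2.96, 2.96], [-0.89, 2.26], [0.02, 2.5], [-1.34, 4.48], [0, 2.73], [-2.66, 2.66]. Speed limits (rad/s): [2.39, 2.39, 2.79, 3.14, 3.14, 3.14].

## Interface

Orientations are given as a rotation vector (axis times angle).
In Python, from plant import telemetry, viewer, order gives the robot as it stands.
- The arm moves only by the tool send_rows, never from a script. Its argument "plan" is a list that holds one entry, the list of rows, each a list of 5 numbers: the closure, from -1 (fully open) to 1 (shut), then the shift along the world's x, y, z normalised to -1 to 1, where 1 is 0.2 m, then the turn about the world's z normalised to -1 to 1, where 1 is 60 degrees. A call has 1 to 20 rows; each row is the pose to reach, as a shift and turn from the pose commanded when the call began; what a row does not reach only later rows make up. A row lasts 1/12 s, in which the tool goes at most 41.7 mm and 7.16 degrees, less where a joint would pass 70% of its speed; a pose out of reach is approached as far as the arm can. A call with a number of a shift or a turn outside -1 to 1 is refused whole. A call with a gripper value outside its range is refused whole. The fingers move at their own pace and stop on an object; "force" is the grip in N (left out, the last holds). Time passes only in rows, so rows that repeat a pose let the fingers close. It gives the time, the measured TCP pose, the force, the opening and the grip force at its end, in the units of the state.
- telemetry.read_state(): the state, without advancing time (a new reading comes with each control period).
- viewer.read_camera(name): name is "scene" or "top" or "wrist"; returns (picture, depth): 420x560x3 uint8, blue, green, red; 420x560 float32, m along the optical axis (not along the pixel's ray), 0 where there is no reading.
- viewer.calibration(name): a dict with "camera_matrix" (3x3 intrinsics, pixels), "extrinsics" (4x4, takes a point from camera to world coordinates); the wrist camera has in their place "hand_eye" (4x4, takes a point from camera to tool coordinates, whose origin is the TCP and whose axes are the flange's). Camera axes: x right, y up, looking along -z (the intrinsics and any distortion apply to the point x, -y, -z); pixel columns grow to the right and rows downward; lengths in m; the calibration is good to about 2 mm. A picture is of the moment at which its call begins: read the wrist's pose just before it. calibration takes no time and is no camera call.
- order.close_job(): hands the job in; it is judged then, once.
The state is a dict: "t": time; "q": joint angles; "dq": joint speeds; "joint_torque": joint torques, N m; "tool_pos": TCP position; "orientation": TCP orientation; "force": force on the tool from outside, world axes, zero at the start; "wrist_torque": the same for the moment, N m; "opening": finger opening in m; "gripper_force": force on a finger pad.
Only numpy, scipy, OpenCV 4.12 (cv2) and the standard library are available. Lean on these libraries where they do the work, as an engineer would, in place of code of your own. Each camera call takes 0.05 s, during which the arm holds its last target. There are 200 camera calls.

## Task

The radio module on the sloping rest has to be booked in: take the orange solder reel off its code label and lay it flat on the round cork mat. Then take the white code reader from its round black dock, hold its window squarely facing the label, centred on it and about 7 cm away, and keep it steady there for two seconds without touching the module or its rest. Finally stand the reader back upright, wholly on the dock, without dropping it; leave the dropper bottle, the spare module and the cutters where they are.

Things in the scene. Friction and masses are not known exactly. Their poses are not given: they have to be found in the camera images.
- code_label (a point): Centre of the white 30x30 mm code label (black dot matrix) on the 60 mm wide black module lying on the sloping rest; covered by the reel at the start. z: straight out of the label, 30 deg from vertical towards the robot; x up the slope, y across it. Face about 62 mm over the bench. 28 mm down the slope stands the rest's 70 mm wide lip, 9 mm proud of the label.
- rest: Fixed aluminium sloping rest on the bench with the module fastened on it, footprint 130x84 mm, 110 mm high with the module. Origin: centre of its underside; x points away from its low front edge, z up.
- reel: Loose reel of solder wire with orange flanges, 56 mm diameter, 29 mm high, 0.12 kg, lying at the start flat on the sloping label, leaning on the rest's lip. Origin: centre of its lower flange's underside; z is the reel's axis (at the start the label's normal). Grasp it across its 56 mm rim, best across the slope.
- cork_mat: Fixed round cork mat, 110 mm diameter, 4 mm thick, flat on the bench. Origin: centre of its underside.
- dock: Fixed round black charging dock, 110 mm diameter, a flat disc 8 mm thick. Origin: centre of its underside.
- reader: Loose code reader, 122 mm high, 0.16 kg, standing nose down on the dock. Origin: centre of its nose's underside; z up along its body. 0-20 mm: grey hood 46x46 mm; to 29 mm: neck 39 mm; to 114 mm: white square body 32x32 mm with orange band and button; then a 34 mm grey cap. Grasp the white body near its top, about 100 mm up, across either pair of flat faces.
- reader_window (a point): Centre of the reader's window, in the middle of the underside of its nose (the same point as the reader's origin). The reader looks along its own -z.
- flux_bottle: Bystander: small amber dropper bottle with black top, 33 mm diameter, 102 mm tall, loose. Origin: centre of its underside.
- spare_module: Bystander: another black radio module, 115x65x41 mm, loose, lying on the bench before the rest; x along its length. Origin: centre of its underside.
- cutters: Bystander: red-handled side cutters, 146x44x11 mm, loose, lying on the bench; x along its length. Origin: centre of its underside.
Not all that is in view belongs to the job. Of the things shaped like the reel, the orange one is meant.

How it is judged:
By the outcome, as a careful person would: the job done as asked, in the order asked, and still so for the second after the job is handed in, with the robot touching nothing.
It also fails if it takes over 56 s, if anything falls off the work surface, if the arm or the gripper's body presses on something with over 40 N, if the wrist force passes 120 N, or if a joint passes its speed limit or range.

## Working session

There is one attempt and no reset: what is moved stays moved. The work goes in short steps, Python scripts to look and compute and a tool call to move; the robot and the scene stay as the last step left them, time stands still between calls to the robot, and variables do not carry over. Pictures are saved under pics/ and viewed, at most 10 in all, crops included, and the job is handed in when it is done.

Besides the shell and the picture viewer there is one more tool, called by a JSON object that holds its "method" and its "body". send_rows: Moves the arm, as the interface text tells. Scaled input: -1 to 1 covers 0.2 m each way for a shift and 60 degrees each way for a turn. Its arguments: {"type":"object","properties":{"plan":{"type":"array"},"force":{"type":"number"}},"required":["plan"]}

```bash
ls; mkdir -p pics; cat > h.py <<'E'
import numpy as np, cv2
from plant import telemetry, viewer, order
from scipy.spatial.transform import Rotation as R
def grab(n):
    s=telemetry.read_state(); im,d=viewer.read_camera(n); c=viewer.calibration(n)
    K=np.array(c["camera_matrix"])
    if n=="wrist":
        T=np.eye(4);T[:3,:3]=R.from_rotvec(s["orientation"]).as_matrix();T[:3,3]=s["tool_pos"];T=T@np.array(c["hand_eye"])
    else: T=np.array(c["extrinsics"])
    return im,d,K,T
def cloud(d,K,T):
    v,u=np.mgrid[:d.shape[0],:d.shape[1]]
    P=np.stack([(u-K[0,2])/K[0,0]*d,-(v-K[1,2])/K[1,1]*d,-d],-1)
    W=P@T[:3,:3].T+T[:3,3]; W[d<=0]=np.nan
    return W
E
python3 - <<'E'
from h import *
s=telemetry.read_state();print(s)
for n in("scene","top"):
    im,d,K,T=grab(n);cv2.imwrite(f"pics/{n}0.png",im);np.savez(f"{n}0.npz",im=im,d=d,K=K,T=T)
    print(n,np.round(K,1).tolist(),np.round(T,3).tolist(),(d>0).mean(),[k for k in viewer.calibration(n)])
print(viewer.calibration("wrist"))
E
```

```text
pics
{'t': 0.0, 'q': array([-1.19240212e+00,  1.31137245e-01,  1.48926495e+00, -1.43089041e-06,
        1.52300762e+00, -8.53870495e-02]), 'dq': array([-0.0001512 , -0.00054344, -0.0011538 , -0.00028292,  0.00096377,
        0.00250588]), 'joint_torque': array([ 1.21244830e-03, -5.59828556e+01, -4.91757953e+01,  7.69003015e-02,
        3.53001512e-02, -1.02011438e-04]), 'tool_pos': array([ 0.26822774, -0.53610764,  0.23460958]), 'orientation': array([-3.05575420e+00, -7.21581405e-01,  4.18666914e-04]), 'force': array([ 0.29171869,  0.19362283, -0.85187354]), 'wrist_torque': array([ 0.05938281, -0.00631001, -0.02439841]), 'gripper_force': 0.0, 'opening': 0.0928323134754206}
scene [[502.6, 0.0, 271.4], [0.0, 502.6, 204.5], [0.0, 0.0, 1.0]] [[-0.868, 0.261, -0.422, 0.125], [-0.496, -0.453, 0.74, 0.765], [0.002, 0.852, 0.523, 0.541], [0.0, 0.0, 0.0, 1.0]] 0.9957695578231293 ['camera_matrix', 'extrinsics']
top [[532.1, 0.0, 276.2], [0.0, 532.1, 206.8], [0.0, 0.0, 1.0]] [[0.005, 0.984, -0.176, 0.353], [-1.0, 0.002, -0.018, 0.102], [-0.017, 0.176, 0.984, 1.037], [0.0, 0.0, 0.0, 1.0]] 0.9958545918367347 ['camera_matrix', 'extrinsics']
{'camera_matrix': array([[327.75508683,   0.        , 279.48957714],
       [  0.        , 327.75508683, 205.32947185],
       [  0.        ,   0.        ,   1.        ]]), 'hand_eye': array([[-5.13932454e-04,  9.68103777e-01,  2.50549023e-01,
         7.07221798e-02],
       [ 9.99999750e-01,  6.19237334e-04, -3.41464816e-04,
        -1.40159359e-03],
       [-4.85722687e-04,  2.50548785e-01, -9.68103853e-01,
        -1.48504970e-01],
       [ 0.00000000e+00,  0.00000000e+00,  0.00000000e+00,
         1.00000000e+00]])}
```

View pics/top0.png

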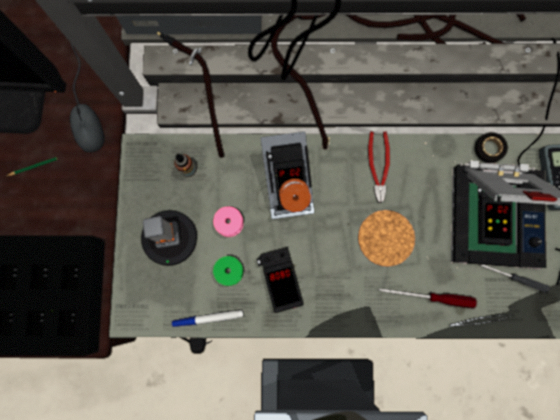

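View pics/scene0.png

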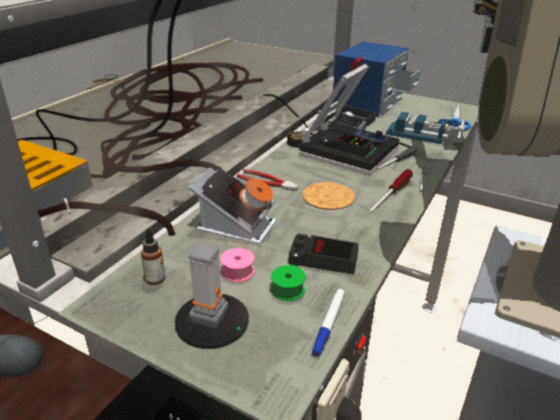

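Top view: reel-shaped candidates are orange at (294,196) on the sloping rest, pink at (228,221) and green at (228,271) on the bench. The orange one on the rest is the target. The mat is at (387,238), and the dock with the reader at (169,237). The scene view agrees: orange reel (258,190), reader (206,285), bottle (153,260).

```bash
cat > m.py <<'E'
from h import *
o={n:np.load(f"{n}0.npz") for n in("top","scene")}
W={n:cloud(o[n]["d"],o[n]["K"],o[n]["T"]) for n in o}
im=o["top"]["im"];w=W["top"];hsv=cv2.cvtColor(im,cv2.COLOR_BGR2HSV)
def box(n,a):u0,u1,v0,v1=a;m=np.zeros(im.shape[:2],bool);m[v0:v1,u0:u1]=1;return m
print("bench z",np.nanmedian(w[300:320,200:240,2]),np.nanmedian(W["scene"][220:235,420:425,2]))
org=(hsv[...,0]<16)&(hsv[...,1]>130)&(hsv[...,2]>60)
# mat
m=org|((hsv[...,0]<25)&(hsv[...,1]>90)); m&=box(0,(350,430,200,275)); p=w[m];
(c,r)=cv2.minEnclosingCircle(p[:,:2].astype(np.float32));print("mat",c,r,np.median(p,0),m.sum())
# dock: dark
m=(hsv[...,2]<70)&box(0,(135,205,200,270))&(np.abs(w[...,2]-.008)<.008);p=w[m]
(c,r)=cv2.minEnclosingCircle(p[:,:2].astype(np.float32));print("dock",c,r,np.nanmedian(p,0))
h=cv2.fitEllipse(np.argwhere(m)[:, ::-1].astype(np.float32));print(h)
for n in o:
    w=W[n];I=o[n]["im"];H=cv2.cvtColor(I,cv2.COLOR_BGR2HSV)
    print(n)
    # reel top flange
    q=w.reshape(-1,3);k=((H[...,0]<14)&(H[...,1]>140)).reshape(-1)&(q[:,2]>.05)&(q[:,2]<.14)&(q[:,1]>-.05)&(q[:,1]<.2)
    p=q[k];
    if len(p)>20:print("reel",len(p),p.mean(0),p.min(0),p.max(0))
    # reader cap / body
    k=(q[:,2]>.03)&(q[:,2]<.14)&(np.abs(q[:,0]-.31)<.09)&(np.abs(q[:,1]-.31)<.08);p=q[k]
    print("reader n",len(p),p[:,2].max())
    for a,b in((.03,.1),(.1,.117),(.118,.13)):
        t=p[(p[:,2]>a)&(p[:,2]<b)]
        if len(t)>5:print(a,b,len(t),t.mean(0),cv2.minAreaRect(t[:,:2].astype(np.float32)))
    # rest
    k=(q[:,2]>.02)&(q[:,2]<.125)&(q[:,0]>.3)&(q[:,0]<.56)&(q[:,1]>-.02)&(q[:,1]<.17)
    t=q[k];print("rest",len(t),t.min(0),t.max(0),cv2.minAreaRect(t[:,:2].astype(np.float32)))
E
python3 m.py
```

```text
bench z 0.0028822317865790925 -0.8251219341578525
mat (0.47724372148513794, -0.09442427009344101) 0.055958449840545654 [nan nan nan] 2554
dock (0.4762252867221832, 0.33026936650276184) 0.05574611574411392 [0.4620111  0.31694669 0.00982145]
((167.96337890625, 236.61302185058594), (47.203189849853516, 48.06478500366211), 101.2784194946289)
top
reel 1356 [0.6145739  0.08404097 0.08278129] [0.51651593 0.02501685 0.0503489 ] [0.90601633 0.12858418 0.13749798]
reader n 9 0.03318836005667403
0.03 0.1 9 [0.39623246 0.23147852 0.0315623 ] ((0.3961886167526245, 0.23200196027755737), (0.0074772401712834835, 0.003969657700508833), 1.3751791715621948)
rest 2896 [0.33398889 0.04858624 0.02012581] [0.55998249 0.15577664 0.10316851] ((0.44866710901260376, 0.10643332451581955), (0.09523887932300568, 0.2307710200548172), 84.0999526977539)
scene
reel 507 [0.54442788 0.08661898 0.08341155] [0.5150969  0.05450702 0.05136212] [0.75992984 0.11389068 0.09892322]Traceback (most recent call last):
  File "m.py", line 24, in <module>
    print("reader n",len(p),p[:,2].max())
                            ~~~~~~~~~~^^
    return umr_maximum(a, axis, None, out, keepdims, initial, where)
ValueError: zero-size array to reduction operation maximum which has no identity
```

```bash
python3 - <<'E'
from pathlib import Path
s=Path("m.py").read_text()
s=s[:s.index("for n in o:")]+'''
for n in o:
    w=W[n];I=o[n]["im"];H=cv2.cvtColor(I,cv2.COLOR_BGR2HSV);q=w.reshape(-1,3);h=H.reshape(-1,3)
    print(n)
    near=(np.hypot(q[:,0]-.545,q[:,1]-.086)<.045)
    k=(h[:,0]<14)&(h[:,1]>140)&near&(q[:,2]>.05)&(q[:,2]<.13);p=q[k];c=p.mean(0)
    u,sv,vt=np.linalg.svd(p-c);print("reel",len(p),c,p.min(0),p.max(0),"n",vt[2])
    k=(q[:,2]>.03)&(q[:,2]<.14)&(np.hypot(q[:,0]-.476,q[:,1]-.33)<.055);p=q[k]
    print("reader",len(p),p[:,2].max())
    for a,b in((.012,.026),(.04,.112),(.117,.14)):
        t=p[(p[:,2]>a)&(p[:,2]<b)]
        if len(t)>5:print(a,b,len(t),t.mean(0),cv2.minAreaRect(t[:,:2].astype(np.float32)))
    k=(q[:,2]>.012)&(q[:,2]<.125)&(q[:,0]>.47)&(q[:,0]<.68)&(q[:,1]>-.0)&(q[:,1]<.17)
    t=q[k];print("rest",len(t),t.min(0),t.max(0),cv2.minAreaRect(t[:,:2].astype(np.float32)))
    t=t[(t[:,2]>.045)&(h[k][:,2]<60)];c=np.median(t,0)
    for _ in range(6):
        u,sv,vt=np.linalg.svd(t-t.mean(0),full_matrices=False);N=vt[2]*np.sign(vt[2][2]);e=(t-t.mean(0))@N;t=t[np.abs(e)<max(.0015,1.5*np.std(e))]
    print("module plane",len(t),t.mean(0),N,np.degrees(np.arccos(N[2])),"yaw",np.degrees(np.arctan2(-N[1],-N[0])),np.std(e))
'''
Path("m.py").write_text(s)
E
python3 m.py
python3 - <<'E'
import cv2
a=cv2.imread("pics/top0.png")[130:300,120:340];cv2.imwrite("pics/crop1.png",cv2.resize(a,None,fx=3.4,fy=3.4,interpolation=cv2.INTER_CUBIC))
E
```

```text
bench z 0.0028822317865790925 -0.8251219341578525
mat (0.47724372148513794, -0.09442427009344101) 0.055958449840545654 [nan nan nan] 2554
dock (0.4762252867221832, 0.33026936650276184) 0.05574611574411392 [0.4620111  0.31694669 0.00982145]
((167.96337890625, 236.61302185058594), (47.203189849853516, 48.06478500366211), 101.2784194946289)
top
reel 877 [0.54784819 0.08670988 0.08423557] [0.51651593 0.05891071 0.0503489 ] [0.58957518 0.11583088 0.10425182] n [-0.04199881  0.25547428  0.9659032 ]
reader 759 0.1365002379754342
0.04 0.112 233 [0.47450462 0.32025276 0.07570026] ((0.4739086627960205, 0.32216107845306396), (0.02505863644182682, 0.04382702708244324), 52.371429443359375)
0.117 0.14 393 [0.47965502 0.32952219 0.13085749] ((0.4804112911224365, 0.3304576277732849), (0.03389023244380951, 0.03354204073548317), 9.957749366760254)
rest 3657 [0.51407161 0.01828683 0.01217125] [0.67980101 0.14738247 0.10607356] ((0.5959343314170837, 0.0748497024178505), (0.15643316507339478, 0.1301976591348648), 8.268448829650879)
module plane 649 [0.60304439 0.09894748 0.08954995] [-0.42014011 -0.06891
[... 224 characters left out ...]
 -0.97907608]
reader 1964 0.13107675620571546
0.04 0.112 1126 [0.47085939 0.34119224 0.07670318] ((0.46904870867729187, 0.3379768133163452), (0.044682979583740234, 0.02541620098054409), 54.99579620361328)
0.117 0.14 515 [0.47502759 0.33553931 0.1264679 ] ((0.4778174161911011, 0.33187609910964966), (0.033859189599752426, 0.03483739122748375), 10.471933364868164)
rest 3399 [0.51222652 0.02350059 0.01204953] [0.67973033 0.15021397 0.10096657] ((0.5941489934921265, 0.0793197751045227), (0.15803569555282593, 0.1274234503507614), 8.494789123535156)
module plane 241 [0.5860962  0.11965    0.07102798] [-0.44293178  0.3329351   0.83244559] 33.6492151151313 yaw -36.930802798845164 0.001692761636702389
```

View pics/crop1.png

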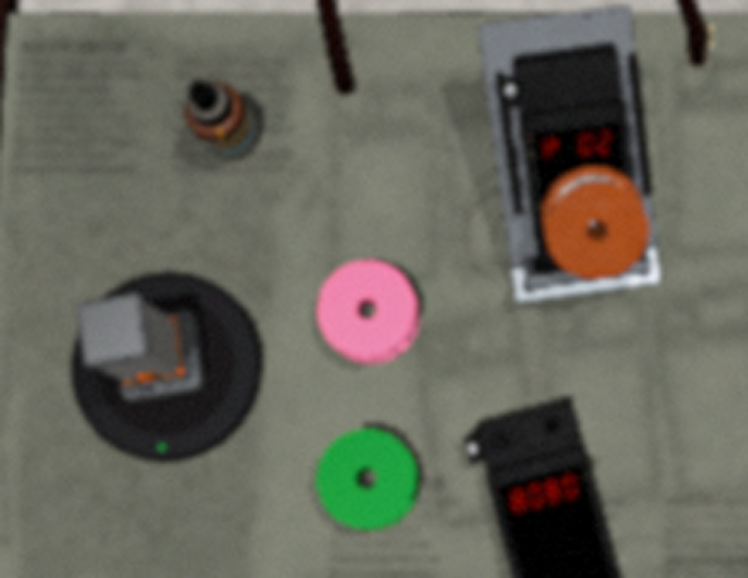

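The close crop confirms the orange reel at (596,222), lying on the rest's label and against its lip. Next I move above it for a wrist look.

{"method": "send_rows", "body": {"plan": [[[-1,0.25,1,0.3,-0.3],[-1,0.25,1,0.3,-0.3],[-1,0.25,1,0.3,-0.3],[-1,0.25,1,0.3,-0.3],[-1,0.25,1,0.3,-0.3],[-1,0.25,1,0.3,-0.3]]]}}

```text
t: 0.6
tool_pos: [0.32, -0.3326, 0.298]
orientation: [3.132, 0.239, 0.004]
force: [-0.3, -0.9, 0.1]
opening: 0.0933
gripper_force: 0.0
```

{"method": "send_rows", "body": {"plan": [[[-1,0.5,1,0,0],[-1,0.5,1,0,0],[-1,0.5,1,0,0],[-1,0.5,1,0,0],[-1,0.5,1,0,0],[-1,0.5,1,0,0]]]}}

```text
t: 1.1
tool_pos: [0.4197, -0.1326, 0.2953]
orientation: [-3.131, -0.239, -0.001]
force: [0.7, -0.3, 1.0]
opening: 0.0929
gripper_force: 0.0
```

{"method": "send_rows", "body": {"plan": [[[-1,0.65,1,-0.2,0],[-1,0.65,1,-0.2,0],[-1,0.65,1,-0.2,0],[-1,0.65,1,-0.2,0],[-1,0.65,1,-0.2,0],[-1,0.65,1,-0.2,0],[-1,0.65,1,-0.2,0],[-1,0.65,1,-0.2,0]]]}}

```text
t: 1.77
tool_pos: [0.5482, 0.0646, 0.2538]
orientation: [3.132, 0.239, -0.005]
force: [-0.4, -0.9, 0.1]
opening: 0.0928
gripper_force: 0.0
```

```bash
python3 - <<'E'
from h import *
im,d,K,T=grab("wrist");cv2.imwrite("pics/w1.png",im);np.savez("w1.npz",im=im,d=d,K=K,T=T)
w=cloud(d,K,T);H=cv2.cvtColor(im,cv2.COLOR_BGR2HSV)
m=((H[...,0]<14)&(H[...,1]>140)&(H[...,2]>80)&(w[...,2]>.05)&(w[...,2]<.13)).astype(np.uint8)
cs,_=cv2.findContours(m,0,2);c=max(cs,key=cv2.contourArea);e=cv2.fitEllipse(cv2.convexHull(c));print(e,cv2.contourArea(c))
p=w[m>0];print(p.mean(0),p.min(0),p.max(0))
mm=np.zeros_like(m);cv2.ellipse(mm,(e[0],(e[1][0]*.8,e[1][1]*.8),e[2]),1,-1)
p=w[(mm>0)&(m>0)];N=np.linalg.svd(p-p.mean(0),full_matrices=False)[2][2];print("flange",p.mean(0),N)
ray=T[:3,:3]@np.array([(e[0][0]-K[0,2])/K[0,0],-(e[0][1]-K[1,2])/K[1,1],-1])
for z in(.084,.087,.09):print(z,T[:3,3]+ray*(z-T[2,3])/ray[2])
E
```

```text
((259.882080078125, 189.22506713867188), (58.407188415527344, 58.511512756347656), 160.04864501953125) 1728.0
[0.5478866  0.09490152 0.08265038] [0.51552501 0.05827896 0.05544887] [0.6291259  0.29547319 0.10064091]
flange [0.54304764 0.08449998 0.08777744] [ 0.52139903  0.06876443 -0.85053777]
0.084 [0.54879969 0.08610033 0.084     ]
0.087 [0.54945104 0.08601471 0.087     ]
0.09 [0.5501024 0.0859291 0.09     ]
```

View pics/w1.png

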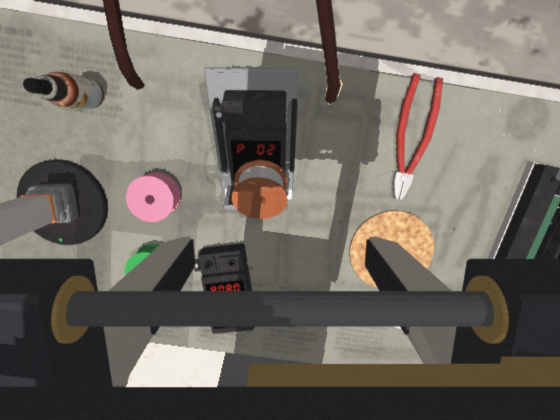

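The wrist view shows the orange reel at (260,198) leaning on the lip, with the label still covered. The flange centre is near (0.543, 0.085, 0.088) and the yaw about 8°. Next I descend and grasp.

{"method": "send_rows", "body": {"plan": [[[-1,-0.01,0.1,0,0],[-1,-0.01,0.1,-0.2,0],[-1,-0.01,0.1,-0.4,0],[-1,-0.01,0.1,-0.6,0],[-1,-0.01,0.1,-0.75,0],[-1,-0.01,0.1,-0.82,0],[-1,-0.01,0.1,-0.87,0],[-1,-0.01,0.1,-0.87,0],[-1,-0.01,0.1,-0.87,0]]], "force": 20}}

```text
t: 2.57
tool_pos: [0.5468, 0.0825, 0.0826]
orientation: [3.133, 0.233, 0.001]
force: [-0.3, -0.4, 0.7]
opening: 0.0931
gripper_force: 0.0
```

{"method": "send_rows", "body": {"plan": [[[1,0,0,0,0],[1,0,0,0,0],[1,0,0,0,0],[1,0,0,0,0],[1,0,0,0,0],[1,0,0,0,0]]]}}

```text
t: 3.07
tool_pos: [0.5466, 0.0835, 0.082]
orientation: [-3.133, -0.235, -0.001]
force: [0.2, 1.1, 0.4]
opening: 0.0577
gripper_force: 0.7
```

{"method": "send_rows", "body": {"plan": [[[1,0,0,0,0],[1,0,0,0,0],[1,0,0,0,0],[1,0,0,0,0]]]}}

```text
t: 3.4
tool_pos: [0.5467, 0.0836, 0.0819]
orientation: [-3.133, -0.235, -0.001]
force: [0.6, 1.0, 2.6]
opening: 0.0534
gripper_force: 20.5
```

{"method": "send_rows", "body": {"plan": [[[1,0,0,0.1,0],[1,0,0,0.2,0],[1,0,0,0.35,0],[1,0,0,0.5,0],[1,0,0,0.5,0],[1,0,0,0.5,0]]]}}

```text
t: 3.9
tool_pos: [0.5478, 0.0833, 0.1837]
orientation: [3.133, 0.235, 0.006]
force: [0.1, -0.9, -2.0]
opening: 0.0539
gripper_force: 20.8
```

{"method": "send_rows", "body": {"plan": [[[1,-0.08,-0.2,0,0],[1,-0.16,-0.4,0,0],[1,-0.24,-0.6,0,0],[1,-0.31,-0.78,0,0],[1,-0.355,-0.89,0,0],[1,-0.355,-0.89,-0.1,0],[1,-0.355,-0.89,-0.25,0],[1,-0.355,-0.89,-0.4,0],[1,-0.355,-0.89,-0.55,0],[1,-0.355,-0.89,-0.65,0],[1,-0.355,-0.89,-0.68,0],[1,-0.355,-0.89,-0.68,0],[1,-0.355,-0.89,-0.68,0]]]}}

```text
t: 4.98
tool_pos: [0.475, -0.0945, 0.0454]
orientation: [-3.132, -0.235, 0.002]
force: [0.6, -0.3, -0.9]
opening: 0.0535
gripper_force: 20.8
```

```bash
cat > reel.py <<'E'
from h import *
import sys
s=telemetry.read_state();print(np.round(s["tool_pos"],4),np.round(s["force"],1))
im,d,K,T=grab("scene");np.savez("s_reel.npz",im=im,d=d)
w=cloud(d,K,T);H=cv2.cvtColor(im,cv2.COLOR_BGR2HSV)
m=(H[...,0]<9)&(H[...,1]>150)&(np.hypot(w[...,0]-.477,w[...,1]+.094)<.05)&(w[...,2]>.01)
p=w[m];print(len(p),p.mean(0),p.min(0),p.max(0));
p=p[p[:,2]>p[:,2].max()-.008] if len(sys.argv)>1 else p
N=np.linalg.svd(p-p.mean(0),full_matrices=False)[2][2];print(N)
cv2.imwrite(f"pics/s_{s['t']:.2f}.png",im)
E
python3 reel.py
```

```text
[ 0.475  -0.0945  0.0454] [ 0.6 -0.3 -0.9]
6 [ 0.46693916 -0.10255128  0.04678807] [ 0.46525363 -0.11546279  0.04496859] [ 0.46974883 -0.08817482  0.04871151]
[ 0.64211269  0.01883121 -0.76637894]
```

Now lower with a loose grip so the reel's low edge meets the mat and it swings flat.

{"method": "send_rows", "body": {"plan": [[[1,0,0,-0.03,0],[1,0,0,-0.045,0],[1,0,0,-0.06,0],[1,0,0,-0.07,0],[1,0,0,-0.08,0],[1,0,0,-0.09,0],[1,0,0,-0.1,0],[1,0,0,-0.1,0],[1,0,0,-0.1,0]]], "force": 4}}

```text
t: 5.78
tool_pos: [0.475, -0.0945, 0.0253]
orientation: [-3.133, -0.235, 0.001]
force: [1.0, -0.3, 2.1]
opening: 0.0559
gripper_force: 4.0
```

```bash
python3 reel.py
```

```text
[ 0.475  -0.0945  0.0253] [ 1.  -0.3  2.1]
7 [ 0.46713385 -0.08932755  0.02968152] [ 0.45775058 -0.106299    0.01211994] [ 0.50116363 -0.08093547  0.03349674]
[ 0.46595422 -0.08648534  0.88057195]
```

```bash
ls pics; python3 -c "
import cv2,glob
f=sorted(glob.glob('pics/s_*.png'))[-1];a=cv2.imread(f)[120:300,200:440];cv2.imwrite('pics/c2.png',cv2.resize(a,None,fx=3,fy=3))"
```

```text
crop1.png
s_4.98.png
s_5.78.png
scene0.png
top0.png
w1.png
```

View pics/c2.png

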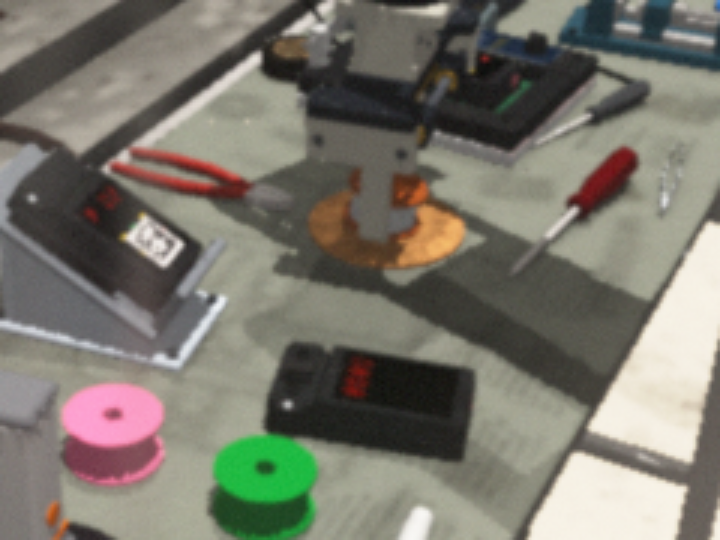

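The crop shows the reel upright-flat in the jaws on the mat at (385,210), with the label now bare at (160,240). Next I open and rise.

{"method": "send_rows", "body": {"plan": [[[-1,0,0,0,0],[-1,0,0,0,0],[-1,0,0,0,0],[-1,0,0,0,0],[-1,0,0,0.1,0],[-1,0,0,0.3,0],[-1,0,0,0.5,0],[-1,0,0,0.7,0],[-1,0,0,0.9,0],[-1,0,0,1,0],[-1,0,0,1,0]]]}}

```text
t: 6.75
tool_pos: [0.4782, -0.0955, 0.2322]
orientation: [3.129, 0.235, 0.014]
force: [0.1, -0.6, 1.2]
opening: 0.0931
gripper_force: 0.0
```

{"method": "send_rows", "body": {"plan": [[[-1,0.35,0.8,0.1,0],[-1,0.35,0.8,0.1,0],[-1,0.35,0.8,0.1,0],[-1,0.35,0.8,0.1,0],[-1,0.35,0.8,0.1,0],[-1,0.35,0.8,0.1,0],[-1,0.35,0.8,0.1,0],[-1,0.35,0.8,0.1,0]]]}}

```text
t: 7.42
tool_pos: [0.5446, 0.0643, 0.2445]
orientation: [3.132, 0.234, -0.003]
force: [0.3, 0.3, -0.1]
opening: 0.0928
gripper_force: 0.0
```

```bash
python3 - <<'E'
from h import *
im,d,K,T=grab("wrist");cv2.imwrite("pics/w2.png",im)
w=cloud(d,K,T);H=cv2.cvtColor(im,cv2.COLOR_BGR2HSV)
def ray(u,v,z):
    r=T[:3,:3]@np.array([(u-K[0,2])/K[0,0],-(v-K[1,2])/K[1,1],-1]);return T[:3,3]+r*(z-T[2,3])/r[2]
near=(np.hypot(w[...,0]-.557,w[...,1]-.087)<.035)&(w[...,2]>.04)&(w[...,2]<.09)
m=(near&(H[...,2]>130)&(H[...,1]<80)).astype(np.uint8);m=cv2.morphologyEx(m,cv2.MORPH_CLOSE,np.ones((5,5)))
cs,_=cv2.findContours(m,0,2);
for c in sorted(cs,key=cv2.contourArea)[-3:]:
    r=cv2.minAreaRect(c);print("label?",r,cv2.contourArea(c),w[int(r[0][1]),int(r[0][0])],ray(*r[0],.0622))
c=max(cs,key=cv2.contourArea);mm=np.zeros_like(m);cv2.drawContours(mm,[c],-1,1,-1)
p=w[mm>0];N=np.linalg.svd(p-p.mean(0),full_matrices=False)[2][2];N*=np.sign(N[2]);print("lab",len(p),p.mean(0),N)
b=cv2.boxPoints(cv2.minAreaRect(c));n0=np.array([-.5*np.cos(.145),-.5*np.sin(.145),.866])
L=ray(*cv2.minAreaRect(c)[0],.0622);Q=[]
for u,v in b:
    r=T[:3,:3]@np.array([(u-K[0,2])/K[0,0],-(v-K[1,2])/K[1,1],-1]);Q.append(T[:3,3]+r*((L-T[:3,3])@n0)/(r@n0))
Q=np.array(Q);print("corners",Q.round(4).tolist())
for i in range(4):
    e=Q[(i+1)%4]-Q[i];print(np.linalg.norm(e),np.degrees(np.arctan2(e[1],e[0])))
# module dark plane
nearm=(np.hypot(w[...,0]-.575,w[...,1]-.089)<.05)&(w[...,2]>.045)&(w[...,2]<.105)&(H[...,2]<70);p=w[nearm]
for _ in range(6):
    c=p.mean(0);N=np.linalg.svd(p-c,full_matrices=False)[2][2];N*=np.sign(N[2]);e=(p-c)@N;p=p[np.abs(e)<max(.0015,1.5*e.std())]
print("mod",len(p),c,N,np.degrees(np.arccos(N[2])),np.degrees(np.arctan2(-N[1],-N[0])))
for n in("top","scene"):
    im,d,K,T=grab(n);cv2.imwrite(f"pics/{n}3.png",im);w=cloud(d,K,T);H=cv2.cvtColor(im,cv2.COLOR_BGR2HSV)
    m=(H[...,0]<10)&(H[...,1]>140)&(np.hypot(w[...,0]-.477,w[...,1]+.094)<.045)&(w[...,2]>.028)&(w[...,2]<.045)
    p=w[m];print(n,len(p));
    if len(p)>9: print(p.mean(0),p.min(0),p.max(0),np.linalg.svd(p-p.mean(0),full_matrices=False)[2][2])
    # reader cap
    t=w[(w[...,2]>.117)&(w[...,2]<.14)&(np.hypot(w[...,0]-.478,w[...,1]-.331)<.035)]
    if len(t)>9: print("cap",t.mean(0),cv2.minAreaRect(t[:,:2].astype(np.float32)))
E
```

```text
label? ((244.50003051757812, 187.50001525878906), (4.242640495300293, 2.8284268379211426), 45.0) 7.5 [0.54127381 0.10306257 0.05569135] [0.54223604 0.10197864 0.0622    ]
label? ((250.0, 169.5), (5.0, 18.0), 90.0) 41.5 [0.56295185 0.09839081 0.06806078] [0.56152342 0.09872141 0.0622    ]
label? ((264.32073974609375, 183.6226348876953), (14.010775566101074, 15.384381294250488), 74.05460357666016) 84.0 [0.54900017 0.08287669 0.05780064] [0.54926177 0.08237994 0.0622    ]
lab 112 [0.54894873 0.08046275 0.05840914] [-0.51067829 -0.07748815  0.85627289]
corners [[0.5532, 0.0923, 0.0653], [0.5601, 0.0781, 0.068], [0.5452, 0.0722, 0.0591], [0.5378, 0.0869, 0.0561]]
0.016059379625439255 -63.93966709939624
0.01835620939352695 -158.38725421775774
0.016722086253940498 116.74590665616569
0.018687919253656243 19.443224838425074
mod 2804 [0.57659434 0.09384612 0.07370911] [-0.46062604 -0.07481791  0.88443538] 27.817881707469247 9.225788014785467
top 2
cap [0.4796163  0.32944239 0.13105232] ((0.48042768239974976, 0.3306496739387512), (0.03449363261461258, 0.033996157348155975), 9.414478302001953)
scene 9
cap [0.4751501  0.33553984 0.12645732] ((0.4781082570552826, 0.331656277179718), (0.034553952515125275, 0.03576626628637314), 9.823614120483398)
```

View pics/w2.png

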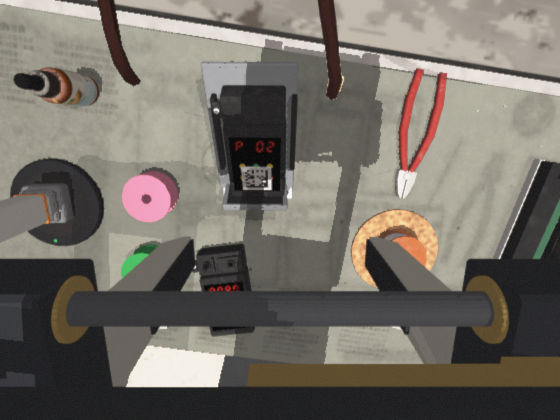

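The label shows at about (257,178), half in shadow, and the reel sits on the mat at (405,253), partly hidden by a finger. I'll refine the label fit.

```bash
python3 - <<'E'
from h import *
n0=np.array([-.5*np.cos(.15),-.5*np.sin(.15),.866])
for n in("wrist","scene","top"):
    im,d,K,T=grab(n);w=cloud(d,K,T);H=cv2.cvtColor(im,cv2.COLOR_BGR2HSV)
    near=(np.hypot(w[...,0]-.557,w[...,1]-.087)<.03)&(w[...,2]>.035)&(w[...,2]<.09)
    g=H[...,2];m=(near&(g>75)&(H[...,1]<110)).astype(np.uint8);m=cv2.morphologyEx(m,cv2.MORPH_CLOSE,np.ones((5,5)))
    m=cv2.morphologyEx(m,cv2.MORPH_OPEN,np.ones((5,5)))
    cs,_=cv2.findContours(m,0,2)
    if not cs: print(n,"none");continue
    c=max(cs,key=cv2.contourArea);(u,v),sz,a=r=cv2.minAreaRect(c);print(n,r,cv2.contourArea(c),cv2.boundingRect(c))
    ray=T[:3,:3]@np.array([(u-K[0,2])/K[0,0],-(v-K[1,2])/K[1,1],-1])
    print(T[:3,3]+ray*(.0622-T[2,3])/ray[2], "depth",w[int(v),int(u)])
    y,x,ww,hh=v-12,u-12,0,0
E
```

```text
wrist ((256.0, 178.0), (24.0, 30.0), 90.0) 653.0 (241, 166, 31, 25)
[0.55429413 0.09134111 0.0622    ] depth [0.55421192 0.09136205 0.06174569]
scene ((251.0975799560547, 198.3780517578125), (18.428504943847656, 14.211812019348145), 38.65980529785156) 177.0 (243, 190, 17, 18)
[0.55496536 0.086744   0.0622    ] depth [0.5565509  0.08455431 0.06141476]
top ((296.5, 194.0), (10.0, 9.0), 90.0) 70.0 (292, 189, 10, 11)
[0.55114285 0.08128825 0.0622    ] depth [0.55140356 0.08219604 0.06091194]
```

{"method": "send_rows", "body": {"plan": [[[-1,-0.3,1,0.03,0],[-1,-0.3,1,0.03,0],[-1,-0.3,1,0.03,0],[-1,-0.3,1,0.03,0],[-1,-0.3,1,0.03,0],[-1,-0.3,1,0.03,0]]]}}

```text
t: 8.22
tool_pos: [0.483, 0.2713, 0.2521]
orientation: [-3.129, -0.243, -0.0]
force: [-0.1, -0.1, 0.0]
opening: 0.0935
gripper_force: 0.0
```

{"method": "send_rows", "body": {"plan": [[[-1,-0.03,0.33,0,0],[-1,-0.03,0.33,0,0],[-1,-0.03,0.33,0,0],[-1,-0.03,0.33,0,0],[-1,-0.03,0.33,0,0]]]}}

```text
t: 8.63
tool_pos: [0.4796, 0.3306, 0.2515]
orientation: [3.132, 0.235, -0.0]
force: [-0.2, 0.2, -0.1]
opening: 0.0932
gripper_force: 0.0
```

```bash
python3 - <<'E'
from h import *
im,d,K,T=grab("wrist");cv2.imwrite("pics/w3.png",im);w=cloud(d,K,T);np.savez("w3.npz",im=im,d=d,K=K,T=T)
t=(w[...,2]>.122)&(w[...,2]<.145)&(np.hypot(w[...,0]-.478,w[...,1]-.331)<.04)
r=cv2.minAreaRect(np.argwhere(t)[:,::-1].astype(np.float32));p=w[t];print("cap",p.mean(0),cv2.minAreaRect(p[:,:2].astype(np.float32)),r)
m=(cv2.cvtColor(im,cv2.COLOR_BGR2HSV)[...,2]<75)&(np.abs(w[...,2]-.008)<.01)&(np.hypot(w[...,0]-.476,w[...,1]-.33)<.065)
p=w[m];print("dock",cv2.minEnclosingCircle(p[:,:2].astype(np.float32)),np.median(p,0))
print(telemetry.read_state()["tool_pos"])
for n in("top","scene"):
    im,d,K,T=grab(n);cv2.imwrite(f"pics/{n}4.png",im);w=cloud(d,K,T);H=cv2.cvtColor(im,cv2.COLOR_BGR2HSV)
    m=(H[...,0]<10)&(H[...,1]>140)&(np.hypot(w[...,0]-.477,w[...,1]+.094)<.045)&(w[...,2]>.028)&(w[...,2]<.045)
    p=w[m];print(n,len(p));
    if len(p)>9: print(p.mean(0),p.min(0),p.max(0),np.linalg.svd(p-p.mean(0),full_matrices=False)[2][2])
    near=(np.hypot(w[...,0]-.557,w[...,1]-.087)<.035)&(w[...,2]>.035)&(w[...,2]<.09)
    m=(near&(H[...,2]>100)&(H[...,1]<90)).astype(np.uint8);m=cv2.morphologyEx(m,cv2.MORPH_CLOSE,np.ones((3,3)))
    cs,_=cv2.findContours(m,0,2);c=max(cs,key=cv2.contourArea);(u,v),sz,a=r=cv2.minAreaRect(c)
    ray=T[:3,:3]@np.array([(u-K[0,2])/K[0,0],-(v-K[1,2])/K[1,1],-1])
    print(r,cv2.contourArea(c),T[:3,3]+ray*(.0622-T[2,3])/ray[2],"depth",w[int(v),int(u)])
a=cv2.imread("pics/top4.png")[150:290,240:440];cv2.imwrite("pics/c4.png",cv2.resize(a,None,fx=3.8,fy=3.8))
E
```

```text
cap [0.48029443 0.33301342 0.12898387] ((0.479356974363327, 0.33308547735214233), (0.03407054394483566, 0.03377188742160797), 9.314493179321289) ((278.5, 204.0), (38.0, 39.0), 90.0)
dock ((0.47440215945243835, 0.3321460485458374), 0.05648358166217804) [0.49389883 0.3391962  0.00749558]
[0.47977085 0.33027919 0.2515943 ]
top 0
((291.95001220703125, 192.14999389648438), (16.970563888549805, 18.243356704711914), 81.8698959350586) 272.0 [0.55466052 0.08978166 0.0622    ] depth [0.55480448 0.09156379 0.06287705]
scene 9
((251.39865112304688, 198.64187622070312), (19.064613342285156, 14.99594497680664), 35.53767776489258) 203.5 [0.55397837 0.08727762 0.0622    ] depth [0.55553885 0.08614929 0.06253999]
```

View pics/c4.png

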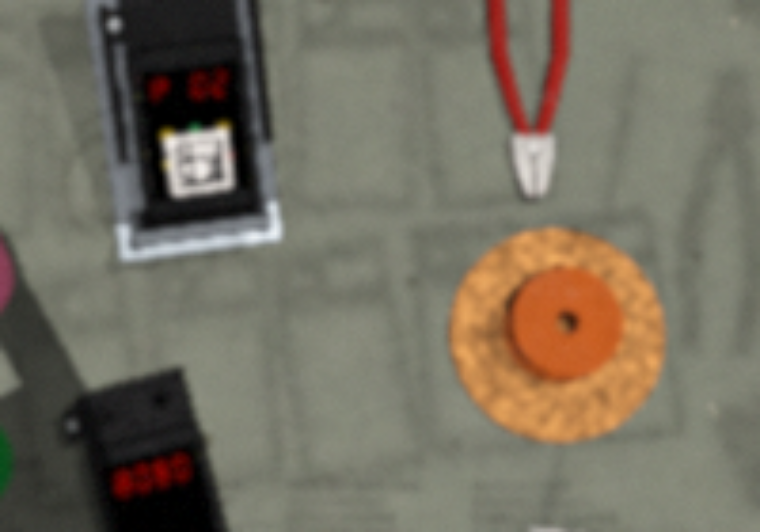

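The crop shows the reel flat and well inside the cork mat at (565,322), and the label clear at (200,162). Next I descend on the reader.

{"method": "send_rows", "body": {"plan": [[[-1,0,0.01,-0.1,0.01],[-1,0,0.01,-0.3,0.01],[-1,0,0.01,-0.5,0.01],[-1,0,0.01,-0.65,0.01],[-1,0,0.01,-0.72,0.01],[-1,0,0.01,-0.76,0.01],[-1,0,0.01,-0.76,0.01],[-1,0,0.01,-0.76,0.01]]]}}

```text
t: 9.45
tool_pos: [0.4801, 0.3331, 0.1006]
orientation: [-3.131, -0.25, -0.001]
force: [0.1, 0.6, 0.2]
opening: 0.0933
gripper_force: 0.0
```

{"method": "send_rows", "body": {"plan": [[[1,0,0,0,0],[1,0,0,0,0],[1,0,0,0,0],[1,0,0,0,0],[1,0,0,0,0],[1,0,0,0,0],[1,0,0,0,0],[1,0,0,0,0],[1,0,0,0,0],[1,0,0,0,0]]], "force": 5}}

```text
t: 10.28
tool_pos: [0.4794, 0.3333, 0.0996]
orientation: [3.131, 0.251, -0.0]
force: [0.0, -1.0, 0.1]
opening: 0.0339
gripper_force: 5.0
```

{"method": "send_rows", "body": {"plan": [[[1,0,0,0,0],[1,0,0,0,0]]]}}

```text
t: 10.45
tool_pos: [0.4794, 0.3333, 0.0996]
orientation: [3.131, 0.251, -0.0]
force: [-0.0, -0.8, -0.4]
opening: 0.0341
gripper_force: 5.0
```

{"method": "send_rows", "body": {"plan": [[[1,0,0,0,0]]]}}

```text
t: 10.53
tool_pos: [0.4794, 0.3333, 0.0996]
orientation: [3.131, 0.251, -0.0]
force: [-0.4, -0.1, 0.4]
opening: 0.034
gripper_force: 5.0
```

{"method": "send_rows", "body": {"plan": [[[0,0,0,0,0],[0,0,0,0,0],[0,0,0,-0.03,0],[0,0,0,-0.05,0],[0,0,0,-0.05,0],[1,0,0,-0.05,0],[1,0,0,-0.05,0],[1,0,0,-0.05,0],[1,0,0,-0.05,0],[1,0,0,-0.05,0],[1,0,0,-0.05,0]]], "force": 5}}

```text
t: 11.45
tool_pos: [0.4794, 0.3334, 0.0896]
orientation: [3.132, 0.251, 0.0]
force: [0.4, -0.2, -1.2]
opening: 0.0341
gripper_force: 5.0
```

{"method": "send_rows", "body": {"plan": [[[1,-0.018,-0.003,0.003,0],[1,-0.0365,-0.006,0.006,0],[1,-0.055,-0.009,0.009,0],[1,-0.074,-0.012,0.011,0],[1,-0.092,-0.015,0.0125,0],[1,-0.111,-0.0175,0.013,0],[1,-0.13,-0.0205,0.0125,0],[1,-0.149,-0.0235,0.0115,0],[1,-0.168,-0.0265,0.0095,0],[1,-0.186,-0.0295,0.0065,0],[1,-0.205,-0.0325,0.0025,0],[1,-0.223,-0.0353,-0.0015,0],[1,-0.223,-0.0353,-0.0015,0],[1,-0.223,-0.0353,-0.0015,0]]], "force": 4}}

```text
t: 12.62
tool_pos: [0.4348, 0.3264, 0.0895]
orientation: [-3.131, -0.251, -0.001]
force: [-0.1, -0.4, -0.7]
opening: 0.0342
gripper_force: 4.0
```

```bash
cat > tilt.py <<'E'
from h import *
import sys
s=telemetry.read_state();G=np.array(s["tool_pos"]);print(s["t"],G,np.round(s["force"],1),s["opening"])
for n in("wrist","scene"):
    im,d,K,T=grab(n);cv2.imwrite(f"pics/t_{n}_{s['t']:.1f}.png",im);w=cloud(d,K,T)
    np.savez(f"t_{n}.npz",im=im,d=d,K=K,T=T,G=G)
    q=w.reshape(-1,3);h=cv2.cvtColor(im,cv2.COLOR_BGR2HSV).reshape(-1,3)
    k=(np.linalg.norm(q-G-np.array([0,0,.0]),axis=1)<.075)&(h[:,2]>60)
    p=q[k];rng=np.random.default_rng(0)
    for j in range(4):   # RANSAC planes
        best=None
        if len(p)<60:break
        for _ in range(300):
            a=p[rng.choice(len(p),3,False)];N=np.cross(a[1]-a[0],a[2]-a[0]);l=np.linalg.norm(N)
            if l<1e-5:continue
            N/=l;i=np.abs((p-a[0])@N)<.0012
            if best is None or i.sum()>best.sum():best=i
        b=p[best];c=b.mean(0);N=np.linalg.svd(b-c,full_matrices=False)[2][2];N*=np.sign(N@(T[:3,3]-c))
        print(n,best.sum(),(c-G).round(4),N.round(3),"elev",round(np.degrees(np.arcsin(N[2])),1),"az",round(np.degrees(np.arctan2(N[1],N[0])),1));p=p[~best]
E
python3 tilt.py
```

```text
12.6167 [0.43480408 0.32639576 0.08951267] [-0.1 -0.4 -0.7] 0.0342278817348206
wrist 4772 [0.0156 0.0036 0.0053] [0.987 0.159 0.019] elev 1.1 az 9.2
wrist 3274 [0.0097 0.0034 0.0187] [ 0.987  0.16  -0.01 ] elev -0.6 az 9.2
wrist 2324 [-0.0053  0.0008  0.0399] [-0.015  0.013  1.   ] elev 88.8 az 138.5
wrist 783 [ 0.0165  0.0034 -0.0441] [0.956 0.148 0.254] elev 14.7 az 8.8
scene 455 [-0.0165 -0.     -0.0109] [-0.988 -0.157 -0.012] elev -0.7 az -171.0
scene 424 [-0.0074  0.0138 -0.0239] [-0.157  0.987 -0.013] elev -0.8 az 99.1
scene 170 [-0.0114  0.0155  0.0091] [-0.988 -0.156 -0.002] elev -0.1 az -171.0
scene 121 [-0.007   0.0292 -0.0082] [-0.245  0.956 -0.163] elev -9.4 az 104.4
```

```bash
python3 - <<'E'
from h import *
for n in("top","scene"):
    o=np.load(n+"0.npz");w=cloud(o["d"],o["K"],o["T"]);q=w.reshape(-1,3)
    for a,b in((.012,.06),(.06,.11)):
        p=q[(q[:,2]>a)&(q[:,2]<b)&(q[:,0]>.55)&(q[:,0]<.67)&(q[:,1]>.25)&(q[:,1]<.36)];print(n,a,len(p),p.mean(0),p.min(0),p.max(0))
E
```

```text
top 0.012 140 [0.60426843 0.2898821  0.03842333] [0.59707961 0.28030621 0.01253122] [0.62513018 0.30996026 0.05996363]
top 0.06 219 [0.61062032 0.29455892 0.07639552] [0.59766433 0.28125238 0.0600515 ] [0.62900951 0.31166463 0.10416916]
scene 0.012 549 [0.60370856 0.30680982 0.03830174] [0.59390676 0.2835145  0.01214462] [0.62887983 0.3163831  0.0599181 ]
scene 0.06 299 [0.60842251 0.30278142 0.076934  ] [0.59826224 0.28853781 0.06010663] [0.62263962 0.31400627 0.10073426]
```

{"method": "send_rows", "body": {"plan": [[[1,0,0,0,0],[1,0,0,0,0],[1,0,0,0.06,0],[1,0,0,0.13,0],[1,0,0,0.175,0],[1,0,0,0.175,0]]], "force": 20}}

```text
t: 13.22
tool_pos: [0.4364, 0.3273, 0.1274]
orientation: [-3.129, -0.251, -0.006]
force: [0.1, 0.2, -2.4]
opening: 0.0335
gripper_force: 20.0
```

{"method": "send_rows", "body": {"plan": [[[1,0.15,0.02,0,0],[1,0.3,0.045,0,0],[1,0.45,0.07,0,0],[1,0.56,0.085,0,0],[1,0.607,0.092,0,0],[1,0.607,0.092,0,0],[1,0.607,0.092,-0.07,0],[1,0.607,0.092,-0.14,0],[1,0.607,0.092,-0.19,0],[1,0.607,0.092,-0.21,0],[1,0.607,0.092,-0.21,0],[1,0.607,0.092,-0.21,0]]]}}

```text
t: 14.22
tool_pos: [0.555, 0.3445, 0.0811]
orientation: [3.131, 0.252, -0.003]
force: [0.6, -0.5, -2.0]
opening: 0.0339
gripper_force: 20.0
```

{"method": "send_rows", "body": {"plan": [[[1,0,0,0.012,0],[1,0,0,0.012,0],[1,-0.02,-0.003,0.012,0],[1,-0.04,-0.006,0.012,0],[1,-0.06,-0.009,0.012,0],[1,-0.08,-0.013,0.012,0],[1,-0.1,-0.016,0.012,0],[1,-0.12,-0.019,0.012,0],[1,-0.14,-0.022,0.012,0],[1,-0.16,-0.025,0.012,0],[1,-0.18,-0.028,0.012,0],[1,-0.2,-0.031,0.012,0],[1,-0.22,-0.034,0.012,0],[1,-0.22,-0.034,0.012,0],[1,-0.22,-0.034,0.012,0]]], "force": 5}}

```text
t: 15.47
tool_pos: [0.512, 0.3379, 0.0848]
orientation: [-3.132, -0.251, 0.0]
force: [-0.1, -0.5, -1.7]
opening: 0.0338
gripper_force: 5.0
```

```bash
python3 tilt.py
```

```text
15.4667 [0.51202547 0.33794441 0.08479639] [-0.1 -0.5 -1.7] 0.03376454279456375
wrist 8513 [0.025  0.0055 0.0113] [0.928 0.144 0.345] elev 20.2 az 8.8
wrist 2833 [0.0096 0.0034 0.0179] [0.987 0.159 0.006] elev 0.3 az 9.2
wrist 1078 [-0.0078  0.0005  0.037 ] [-0.271 -0.068  0.96 ] elev 73.7 az -165.9
wrist 950 [ 0.0366  0.0088 -0.0182] [0.904 0.17  0.393] elev 23.1 az 10.6
scene 428 [-0.0097  0.0049  0.0179] [-0.987 -0.16  -0.004] elev -0.2 az -170.8
scene 304 [ 0.0199  0.0191 -0.0285] [-0.176  0.984  0.016] elev 0.9 az 100.1
scene 199 [-0.0022  0.0032 -0.009 ] [-0.93  -0.134 -0.343] elev -20.1 az -171.8
scene 128 [-0.0051  0.0321  0.008 ] [-0.146  0.985 -0.088] elev -5.1 az 98.5
```

{"method": "send_rows", "body": {"plan": [[[1,-0.018,-0.003,0,0],[1,-0.036,-0.006,0,0],[1,-0.054,-0.009,0,0],[1,-0.073,-0.0115,0,0],[1,-0.073,-0.0115,0,0],[1,-0.073,-0.0115,0,0]]]}}

```text
t: 16.07
tool_pos: [0.4974, 0.3356, 0.0848]
orientation: [-3.131, -0.252, -0.0]
force: [1.0, -0.6, -0.5]
opening: 0.0342
gripper_force: 5.0
```

```bash
python3 tilt.py
```

```text
16.0667 [0.49735841 0.33563422 0.08483148] [ 1.  -0.6 -0.5] 0.0341681956287049
wrist 9398 [0.0284 0.0063 0.0129] [0.881 0.145 0.45 ] elev 26.8 az 9.3
wrist 2799 [0.0096 0.0033 0.0183] [0.987 0.16  0.006] elev 0.3 az 9.2
wrist 849 [ 0.0414  0.0091 -0.0129] [0.853 0.105 0.511] elev 30.7 az 7.0
wrist 783 [-0.0066  0.0005  0.036 ] [-0.347 -0.062  0.936] elev 69.4 az -169.9
scene 367 [-0.0099  0.0066  0.017 ] [-0.987 -0.161  0.004] elev 0.2 az -170.7
scene 331 [ 0.0277  0.0205 -0.0253] [-0.135  0.991  0.012] elev 0.7 az 97.7
scene 143 [-0.0058  0.0318  0.0066] [-0.172  0.983 -0.068] elev -3.9 az 99.9
scene 91 [ 0.0008  0.0037 -0.0047] [-0.879 -0.145 -0.455] elev -27.1 az -170.6
```

{"method": "send_rows", "body": {"plan": [[[1,-0.018,-0.003,0,0],[1,-0.033,-0.005,0,0],[1,-0.033,-0.005,0,0],[1,-0.033,-0.005,0,0]]]}}

```text
t: 16.5
tool_pos: [0.4909, 0.3346, 0.0848]
orientation: [-3.132, -0.251, -0.0]
force: [0.6, 0.1, -0.4]
opening: 0.0337
gripper_force: 5.0
```

{"method": "send_rows", "body": {"plan": [[[1,0,0,0,0],[1,0,0,0,0],[1,0,0,0,0],[1,0,0,0.1,0],[1,0,0,0.25,0],[1,0,0,0.4,0],[1,0,0,0.55,0],[1,0,0,0.7,0],[1,0,0,0.7,0],[1,0,0,0.7,0]]], "force": 40}}

```text
t: 17.33
tool_pos: [0.4923, 0.3354, 0.2271]
orientation: [-3.129, -0.251, -0.007]
force: [0.3, 0.4, -1.9]
opening: 0.0332
gripper_force: 40.0
```

```bash
python3 tilt.py
```

```text
17.3333 [0.49229762 0.33535369 0.22714737] [ 0.3  0.4 -1.9] 0.03321245043080427
wrist 9709 [0.0301 0.0064 0.0127] [0.86  0.132 0.493] elev 29.5 az 8.7
wrist 2749 [0.0095 0.0032 0.0185] [0.987 0.158 0.009] elev 0.5 az 9.1
wrist 856 [0.0327 0.0112 0.0066] [0.816 0.28  0.506] elev 30.4 az 19.0
wrist 660 [ 0.0128 -0.0138  0.0416] [-0.186  0.982  0.038] elev 2.2 az 100.7
scene 641 [-0.0113  0.0047  0.019 ] [-0.987 -0.161 -0.001] elev -0.1 az -170.7
scene 549 [ 0.0274  0.0202 -0.0219] [-0.15   0.989  0.012] elev 0.7 az 98.6
scene 333 [-0.0068  0.0315  0.0126] [-0.182  0.982 -0.055] elev -3.2 az 100.5
scene 185 [ 0.0034  0.0034 -0.0114] [-0.865 -0.114 -0.488] elev -29.2 az -172.5
```

{"method": "send_rows", "body": {"plan": [[[1,-0.02,-0.1,0,0],[1,-0.05,-0.25,0,0],[1,-0.08,-0.4,0,0],[1,-0.11,-0.55,0,0],[1,-0.13,-0.7,0,0],[1,-0.15,-0.85,0,0],[1,-0.15,-1,0,0],[1,-0.15,-1,0,0]]]}}

```text
t: 18.1
tool_pos: [0.4597, 0.1302, 0.2222]
orientation: [3.129, 0.246, -0.007]
force: [0.0, -1.2, -2.2]
opening: 0.0335
gripper_force: 40.0
```

{"method": "send_rows", "body": {"plan": [[[1,0,-0.1,0,0],[1,0,-0.2,0,0],[1,0,-0.3,0,0],[1,0,-0.3,0,0],[1,0,-0.3,0,0]]]}}

```text
t: 18.52
tool_pos: [0.4602, 0.0743, 0.2229]
orientation: [-3.131, -0.248, 0.005]
force: [0.3, -0.1, -2.0]
opening: 0.0335
gripper_force: 40.0
```

```bash
python3 tilt.py; ls pics | grep t_
```

```text
18.5167 [0.46020564 0.07433435 0.22289136] [ 0.3 -0.1 -2. ] 0.0334939564715167
wrist 9823 [0.0301 0.0066 0.0127] [0.863 0.143 0.484] elev 29.0 az 9.4
wrist 2727 [0.0096 0.0033 0.0184] [0.988 0.157 0.003] elev 0.2 az 9.0
wrist 922 [ 0.0398  0.0071 -0.0043] [0.834 0.14  0.534] elev 32.3 az 9.6
wrist 624 [-0.007   0.0011  0.0356] [-0.396 -0.059  0.916] elev 66.4 az -171.5
scene 404 [ 0.0258  0.0207 -0.0142] [-0.124  0.992  0.033] elev 1.9 az 97.1
scene 242 [-0.0053  0.0328  0.0181] [-0.119  0.991 -0.052] elev -3.0 az 96.9
scene 197 [-0.0089  0.0019  0.0148] [-0.987 -0.161 -0.008] elev -0.5 az -170.7
scene 146 [ 0.0302  0.0231 -0.0152] [-0.13   0.991  0.038] elev 2.2 az 97.5
t_scene_12.6.png
t_scene_15.5.png
t_scene_16.1.png
t_scene_17.3.png
t_scene_18.5.png
t_wrist_12.6.png
t_wrist_15.5.png
t_wrist_16.1.png
t_wrist_17.3.png
t_wrist_18.5.png
```

{"method": "send_rows", "body": {"plan": [[[1,0.01,0.007,-0.05,0],[1,0.01,0.007,-0.1,0],[1,0.01,0.007,-0.15,0],[1,0.01,0.007,-0.17,0],[1,0.01,0.007,-0.17,0],[1,0.01,0.007,-0.17,0]]]}}

```text
t: 19.12
tool_pos: [0.4626, 0.0762, 0.1901]
orientation: [-3.131, -0.252, 0.002]
force: [0.9, 0.6, -1.2]
opening: 0.0334
gripper_force: 40.0
```

```bash
python3 tilt.py; python3 - <<'E'
import cv2,glob,numpy as np
f=sorted(glob.glob('pics/t_wrist_*.png'))[-1];g=sorted(glob.glob('pics/t_scene_*.png'))[-1]
a=cv2.resize(cv2.imread(f)[60:290,190:380],None,fx=2.0,fy=2.0);b=cv2.resize(cv2.imread(g)[110:263,190:330],None,fx=3,fy=3)
H=max(a.shape[0],b.shape[0]);c=np.zeros((H,a.shape[1]+b.shape[1],3),np.uint8);c[:a.shape[0],:a.shape[1]]=a;c[:b.shape[0],a.shape[1]:]=b
cv2.imwrite('pics/hold.png',c);print(c.shape)
E
```

```text
19.1167 [0.46257332 0.07616982 0.1900873 ] [ 0.9  0.6 -1.2] 0.03343048090930121
wrist 9787 [0.0299 0.0064 0.0131] [0.864 0.134 0.485] elev 29.0 az 8.8
wrist 2738 [0.0096 0.0033 0.0182] [0.987 0.159 0.002] elev 0.1 az 9.2
wrist 1041 [ 0.0392  0.0084 -0.0034] [0.837 0.127 0.533] elev 32.2 az 8.6
wrist 621 [-0.0065  0.0002  0.0358] [-0.378 -0.058  0.924] elev 67.5 az -171.2
scene 369 [ 0.0267  0.02   -0.015 ] [-0.126  0.992  0.012] elev 0.7 az 97.2
scene 212 [-0.0045  0.0321  0.0185] [-0.093  0.994 -0.058] elev -3.3 az 95.4
scene 155 [ 0.0298  0.0224 -0.0198] [-0.119  0.993  0.022] elev 1.2 az 96.8
scene 161 [-0.0089  0.003   0.0131] [-0.987 -0.16  -0.003] elev -0.2 az -170.8
(460, 800, 3)
```

View pics/hold.png

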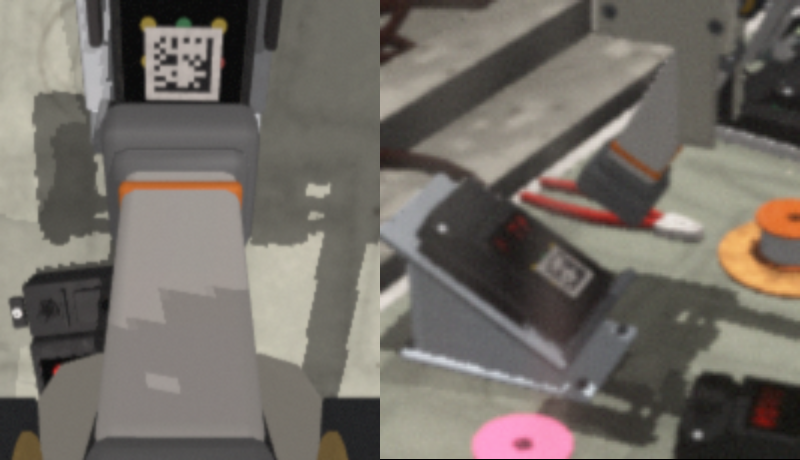

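The wrist half shows the whole label at about (183,65), just clear of the hood's front edge at (180,105). The scene half shows the reader tilted parallel to the label normal. I'll measure the offset from this same view.

```bash
cat > off.py <<'E'
from h import *
o=np.load("t_wrist.npz");im=o["im"];K=o["K"];T=o["T"];G=o["G"];w=cloud(o["d"],K,T);H=cv2.cvtColor(im,cv2.COLOR_BGR2HSV)
q=w.reshape(-1,3)
def fr(ph,ps):
    ph,ps=np.radians([ph,ps]);return np.array([[np.cos(ph)*np.cos(ps),np.cos(ph)*np.sin(ps),np.sin(ph)],[-np.sin(ps),np.cos(ps),0],[-np.sin(ph)*np.cos(ps),-np.sin(ph)*np.sin(ps),np.cos(ph)]])
def plane(p,N0):
    for _ in range(8):
        c=p.mean(0);N=np.linalg.svd(p-c,full_matrices=False)[2][2];N*=np.sign(N@N0);e=(p-c)@N;p=p[np.abs(e)<max(.001,1.5*e.std())]
    return c,N,len(p)
# label
g=(np.hypot(w[...,0]-.5545,w[...,1]-.0895)<.03)&(w[...,2]>.045)&(w[...,2]<.08)
m=(g&(H[...,2]>80)&(H[...,1]<90)).astype(np.uint8);m=cv2.morphologyEx(m,cv2.MORPH_CLOSE,np.ones((5,5)));m=cv2.morphologyEx(m,cv2.MORPH_OPEN,np.ones((7,7)))
c=max(cv2.findContours(m,0,2)[0],key=cv2.contourArea);r=cv2.minAreaRect(c);print("label px",r,cv2.boundingRect(c))
p=w[m>0];L,N,n=plane(p,np.array([0,0,1.]));
u,v=r[0];ray=T[:3,:3]@np.array([(u-K[0,2])/K[0,0],-(v-K[1,2])/K[1,1],-1]);L=T[:3,3]+ray*((L-T[:3,3])@N)/(ray@N)
print("L",L,"N",N,"tilt",np.degrees(np.arccos(N[2])),"az",np.degrees(np.arctan2(-N[1],-N[0])),n)
g=(np.hypot(w[...,0]-L[0],w[...,1]-L[1])<.03)&(w[...,2]>.045)&(w[...,2]<.085);print("mod",[np.degrees(np.arccos(x[1][2])) for x in[plane(w[g],N)]],plane(w[g],N))
# reader
F=fr(29.2,9);R_=(q-G)@F.T
for nm,s0,s1,f0,f1 in(("hood",-.079,-.066,.02,.048),("body",-.045,-.0,.02,.05)):
    k=(R_[:,2]>s0)&(R_[:,2]<s1)&(R_[:,0]>f0)&(R_[:,0]<f1)&(np.abs(R_[:,1])<.03);t=R_[k]
    c,N2,n=plane(q[k],F[0]);print(nm,n,"f",np.median(t[:,0]),"y",t[:,1].min(),t[:,1].max(),"elev",np.degrees(np.arcsin(N2[2])),"az",np.degrees(np.arctan2(N2[1],N2[0])))
k=(R_[:,0]>.02)&(R_[:,0]<.055)&(np.abs(R_[:,1])<.015)&(R_[:,2]<-.03)&(R_[:,2]>-.11);t=R_[k]
print("s min",np.percentile(t[:,2],[0,1,3]));hh,e=np.histogram(t[:,2],bins=20);print([(round(e[i],4),int(hh[i]),round(float(np.median(t[(t[:,2]>=e[i])&(t[:,2]<e[i+1]),0])),4)) for i in range(20) if hh[i]])
np.savez("lab.npz",L=L)
E
python3 off.py
```

```text
label px ((281.0, 91.0), (36.0, 38.0), 90.0) (262, 73, 39, 37)Traceback (most recent call last):
  File "off.py", line 14, in <module>
    p=w[m>0];L,N,n=plane(p,np.array([0,0,1.]));
                   ~~~~~^^^^^^^^^^^^^^^^^^^^^^
  File "off.py", line 8, in plane
    c=p.mean(0);N=np.linalg.svd(p-c,full_matrices=False)[2][2];N*=np.sign(N@N0);e=(p-c)@N;p=p[np.abs(e)<max(.001,1.5*e.std())]
                  ~~~~~~~~~~~~~^^^^^^^^^^^^^^^^^^^^^^^^^
    u, s, vh = gufunc(a, signature=signature)
               ~~~~~~^^^^^^^^^^^^^^^^^^^^^^^^
    raise LinAlgError("SVD did not converge")
numpy.linalg.LinAlgError: SVD did not converge
```

```bash
sed -i 's/^def plane(p,N0):/def plane(p,N0):\n    p=p[np.isfinite(p[:,0])]/' off.py; python3 off.py
```

```text
label px ((281.0, 91.0), (36.0, 38.0), 90.0) (262, 73, 39, 37)
L [0.55420143 0.09147429 0.06241883] N [-0.4955111  -0.07299815  0.86552875] tilt 30.05686312137879 az 8.380471437525163 1099
mod [np.float64(29.60719937430683)] (array([0.56091006, 0.09262488, 0.06577188]), array([-0.48916764, -0.06929301,  0.86943286]), 3309)
hood 835 f 0.038426171682001714 y -0.02137922295082616 0.02465212174810196 elev 56.08899481960166 az 9.616074212991137
body 3688 f 0.03294199045477148 y -0.014287395225313549 0.017769294117303543 elev 29.021690107973132 az 9.182762277050292
s min [-0.08482553 -0.08310406 -0.08038951]
[(np.float64(-0.0848), 53, 0.0393), (np.float64(-0.0821), 97, 0.0399), (np.float64(-0.0793), 119, 0.04), (np.float64(-0.0766), 124, 0.04), (np.float64(-0.0739), 177, 0.0398), (np.float64(-0.0711), 291, 0.0386), (np.float64(-0.0684), 297, 0.0363), (np.float64(-0.0656), 78, 0.0359), (np.float64(-0.0629), 245, 0.0358), (np.float64(-0.0602), 354, 0.0338), (np.float64(-0.0574), 141, 0.0329), (np.float64(-0.0547), 100, 0.0331), (np.float64(-0.0519), 221, 0.0334), (np.float64(-0.0492), 173, 0.033), (np.float64(-0.0464), 173, 0.0329), (np.float64(-0.0437), 170, 0.0329), (np.float64(-0.041), 180, 0.0329), (np.float64(-0.0382), 191, 0.033), (np.float64(-0.0355), 197, 0.033), (np.float64(-0.0327), 196, 0.0329)]
```

Window error is about 1.5 mm, with tilt 29.1° against 30.0°. A tiny correction, then hold still.

{"method": "send_rows", "body": {"plan": [[[1,0.007,-0.001,-0.003,-0.01],[1,0.007,-0.001,-0.003,-0.01],[1,0.007,-0.001,-0.003,-0.01],[1,0.007,-0.001,-0.003,-0.01],[1,0.007,-0.001,-0.003,-0.01],[1,0.007,-0.001,-0.003,-0.01],[1,0.007,-0.001,-0.003,-0.01],[1,0.007,-0.001,-0.003,-0.01],[1,0.007,-0.001,-0.003,-0.01],[1,0.007,-0.001,-0.003,-0.01],[1,0.007,-0.001,-0.003,-0.01],[1,0.007,-0.001,-0.003,-0.01],[1,0.007,-0.001,-0.003,-0.01],[1,0.007,-0.001,-0.003,-0.01],[1,0.007,-0.001,-0.003,-0.01],[1,0.007,-0.001,-0.003,-0.01],[1,0.007,-0.001,-0.003,-0.01],[1,0.007,-0.001,-0.003,-0.01],[1,0.007,-0.001,-0.003,-0.01],[1,0.007,-0.001,-0.003,-0.01]]]}}

```text
t: 20.88
tool_pos: [0.4644, 0.0758, 0.1901]
orientation: [3.133, 0.235, -0.0]
force: [-0.5, 0.3, -2.8]
opening: 0.0336
gripper_force: 40.0
```

{"method": "send_rows", "body": {"plan": [[[1,0,0,0,0],[1,0,0,0,0],[1,0,0,0,0],[1,0,0,0,0],[1,0,0,0,0],[1,0,0,0,0],[1,0,0,0,0],[1,0,0,0,0],[1,0,0,0,0],[1,0,0,0,0],[1,0,0,0,0],[1,0,0,0,0],[1,0,0,0,0],[1,0,0,0,0],[1,0,0,0,0],[1,0,0,0,0],[1,0,0,0,0],[1,0,0,0,0],[1,0,0,0,0],[1,0,0,0,0]]]}}

```text
t: 22.55
tool_pos: [0.4644, 0.0758, 0.1901]
orientation: [3.133, 0.235, 0.0]
force: [0.1, -0.2, -3.0]
opening: 0.0333
gripper_force: 40.0
```

```bash
python3 tilt.py|head -2; python3 off.py | head -6
```

```text
22.55 [0.4644381  0.07582118 0.19014663] [ 0.1 -0.2 -3. ] 0.033346153807547164
wrist 9865 [0.03   0.0061 0.0129] [0.865 0.126 0.486] elev 29.1 az 8.3
label px ((279.0, 93.5), (35.0, 38.0), 90.0) (260, 76, 39, 36)
L [0.55428464 0.09145606 0.06239739] N [-0.49539381 -0.0715968   0.86571293] tilt 30.03578766282824 az 8.223731606840689 1000
mod [np.float64(29.49624979097384)] (array([0.56175281, 0.09261872, 0.06622465]), array([-0.48752689, -0.06886504,  0.87038792]), 3143)
hood 852 f 0.038500238707891474 y -0.021942351574993527 0.0240056533735429 elev 57.55842124629914 az 9.223172495304166
body 3687 f 0.03297256737436252 y -0.014754290894910262 0.01751570320003802 elev 29.198611360874416 az 8.518168666776754
s min [-0.08482134 -0.08332034 -0.08038351]
```

Held about 3.4 s at roughly 1 mm. Now I carry it back over the dock.

{"method": "send_rows", "body": {"plan": [[[1,0,0,0.08,0],[1,0,0,0.16,0],[1,0,0,0.2,0],[1,0.01,0.15,0.2,0],[1,0.02,0.3,0.2,0],[1,0.03,0.45,0.2,0],[1,0.04,0.6,0.2,0],[1,0.05,0.75,0.2,0],[1,0.05,0.9,0.2,0],[1,0.05,1,0.2,0],[1,0.05,1,0.2,0],[1,0.05,1,0.2,0]]]}}

```text
t: 23.65
tool_pos: [0.4741, 0.2766, 0.2296]
orientation: [3.132, 0.238, -0.001]
force: [-0.2, -0.8, -1.9]
opening: 0.0341
gripper_force: 40.0
```

{"method": "send_rows", "body": {"plan": [[[1,0,0.1,0,0],[1,0,0.2,0,0],[1,0,0.28,0,0],[1,0,0.28,-0.15,0],[1,0,0.28,-0.3,0],[1,0,0.28,-0.45,0],[1,0,0.28,-0.55,0],[1,0,0.28,-0.62,0],[1,0,0.28,-0.66,0],[1,0,0.28,-0.67,0],[1,0,0.28,-0.67,0],[1,0,0.28,-0.67,0]]]}}

```text
t: 24.65
tool_pos: [0.4754, 0.3319, 0.0975]
orientation: [-3.132, -0.234, -0.003]
force: [0.3, 0.2, -0.8]
opening: 0.0336
gripper_force: 40.0
```

{"method": "send_rows", "body": {"plan": [[[1,0,0,-0.015,0],[1,0,0,-0.015,0],[1,0,0,-0.015,0]]]}}

```text
t: 24.9
tool_pos: [0.4748, 0.332, 0.0938]
orientation: [-3.132, -0.235, -0.001]
force: [-0.6, -0.5, -2.5]
opening: 0.0336
gripper_force: 40.0
```

{"method": "send_rows", "body": {"plan": [[[1,0,0,0,0],[1,0,0,0,0],[1,0,0,0,0],[1,0,0,0,0],[1,0,0,0,0],[1,0,0,0,0],[1,0,0,0,0],[1,0,0,0,0]]], "force": 3}}

```text
t: 25.57
tool_pos: [0.4746, 0.332, 0.0934]
orientation: [-3.133, -0.235, -0.001]
force: [-1.0, 0.1, 1.1]
opening: 0.0338
gripper_force: 3.0
```

```bash
python3 tilt.py|head -5
```

```text
25.5667 [0.47458609 0.33195493 0.09340394] [-1.   0.1  1.1] 0.0338189133337831
wrist 4440 [0.0094 0.0033 0.0049] [ 0.989  0.149 -0.026] elev -1.5 az 8.6
wrist 2805 [-0.0005  0.0017  0.0374] [0.119 0.019 0.993] elev 83.1 az 9.2
wrist 2286 [0.0123 0.0035 0.0054] [ 0.983  0.145 -0.11 ] elev -6.3 az 8.4
wrist 661 [ 0.0046 -0.0161  0.0464] [-0.142  0.99   0.008] elev 0.4 az 98.1
```

It swung back by gravity and is 6° past upright. Next I press lightly onto the dock to square it.

{"method": "send_rows", "body": {"plan": [[[1,0,0,-0.004,0],[1,0,0,-0.008,0],[1,0,0,-0.012,0],[1,0,0,-0.016,0],[1,0,0,-0.02,0],[1,0,0,-0.022,0],[1,0,0,-0.022,0],[1,0,0,-0.022,0]]]}}

```text
t: 26.33
tool_pos: [0.4744, 0.3318, 0.0886]
orientation: [3.133, 0.235, -0.0]
force: [-1.3, 0.2, 3.3]
opening: 0.0339
gripper_force: 3.0
```

```bash
python3 tilt.py|head -5
```

```text
26.3333 [0.4743848  0.33180722 0.08863281] [-1.3  0.2  3.3] 0.03391799483525219
wrist 4610 [0.0108 0.0036 0.0042] [ 0.985  0.149 -0.091] elev -5.2 az 8.6
wrist 3086 [-0.0054  0.0009  0.0425] [0.097 0.009 0.995] elev 84.4 az 5.4
wrist 2633 [0.0093 0.003  0.011 ] [ 0.989  0.149 -0.018] elev -1.0 az 8.6
wrist 627 [-0.0005  0.0203  0.0455] [ 0.141 -0.99   0.008] elev 0.5 az -81.9
```

{"method": "send_rows", "body": {"plan": [[[1,-0.012,-0.002,0,0],[1,-0.025,-0.004,0,0],[1,-0.038,-0.006,0,0],[1,-0.05,-0.008,0,0],[1,-0.05,-0.008,0,0]]]}}

```text
t: 26.85
tool_pos: [0.4634, 0.3299, 0.088]
orientation: [3.132, 0.235, -0.002]
force: [-0.3, -0.1, -2.1]
opening: 0.0343
gripper_force: 3.0
```

```bash
python3 tilt.py|head -4
```

```text
26.85 [0.46341008 0.32986436 0.08803295] [-0.3 -0.1 -2.1] 0.03429295980243841
wrist 4552 [0.0112 0.0094 0.0079] [ 0.964  0.266 -0.005] elev -0.3 az 15.4
wrist 2883 [ 0.0129 -0.005   0.0167] [ 0.999  0.029 -0.016] elev -0.9 az 1.6
wrist 2453 [-0.0085  0.0005  0.0423] [0.023 0.003 1.   ] elev 88.7 az 7.1
```

Upright again, about 15 mm short of dock centre. I'll firm the grip, lift 3 mm, recentre, set down and open.

{"method": "send_rows", "body": {"plan": [[[1,0,0,0,0],[1,0,0,0,0],[1,0,0,0,0],[1,0,0,0.015,0],[1,0,0,0.015,0],[1,0.025,0.004,0.015,0],[1,0.05,0.008,0.015,0],[1,0.075,0.011,0.015,0],[1,0.075,0.011,0.015,0],[1,0.075,0.011,0.008,0],[1,0.075,0.011,0.003,0],[1,0.075,0.011,0,0],[1,0.075,0.011,0,0],[1,0.075,0.011,0,0]]], "force": 15}}

```text
t: 28.12
tool_pos: [0.4792, 0.3324, 0.0886]
orientation: [3.133, 0.235, -0.0]
force: [1.0, -0.3, -2.3]
opening: 0.0339
gripper_force: 15.0
```

```bash
python3 tilt.py|head -4
```

```text
28.1167 [0.479208   0.33237633 0.08855858] [ 1.  -0.3 -2.3] 0.033858123382096705
wrist 4517 [0.0133 0.0038 0.0068] [ 0.989  0.143 -0.025] elev -1.4 az 8.2
wrist 3178 [0.0098 0.0038 0.0178] [ 0.988  0.15  -0.026] elev -1.5 az 8.6
wrist 2533 [-0.0082  0.0005  0.0422] [ 0.032 -0.003  0.999] elev 88.2 az -4.8
```

{"method": "send_rows", "body": {"plan": [[[1,0,0,-0.003,0],[1,0,0,-0.006,0],[1,0,0,-0.008,0],[1,0,0,-0.008,0],[1,0,0,-0.008,0]]], "force": 3}}

```text
t: 28.63
tool_pos: [0.4798, 0.3327, 0.0878]
orientation: [-3.132, -0.235, -0.001]
force: [-1.9, 0.1, 3.6]
opening: 0.0342
gripper_force: 3.0
```

{"method": "send_rows", "body": {"plan": [[[0.2,0,0,0,0],[0,0,0,0,0],[-0.3,0,0,0,0],[-0.6,0,0,0,0],[-1,0,0,0,0],[-1,0,0,0,0],[-1,0,0,0,0],[-1,0,0,0.1,0],[-1,0,0,0.25,0],[-1,0,0,0.4,0],[-1,0,0,0.6,0],[-1,0,0,0.8,0],[-1,0,0,0.8,0]]]}}

```text
t: 29.72
tool_pos: [0.4828, 0.3344, 0.2575]
orientation: [-3.127, -0.234, -0.02]
force: [0.9, 1.6, 2.3]
opening: 0.0932
gripper_force: 0.0
```

```bash
python3 - <<'E'
from h import *
for n in("wrist","top","scene"):
    im,d,K,T=grab(n);cv2.imwrite(f"pics/f_{n}.png",im);w=cloud(d,K,T)
    t=w[(w[...,2]>.118)&(w[...,2]<.14)&(np.hypot(w[...,0]-.476,w[...,1]-.331)<.04)]
    if len(t)>9: print(n,len(t),t.mean(0),t[:,2].max(),cv2.minAreaRect(t[:,:2].astype(np.float32)))
a=cv2.imread("pics/f_scene.png");cv2.imwrite("pics/fin.png",cv2.resize(a,(784,588)))
E
```

```text
wrist 1382 [0.47603257 0.33403785 0.12900029] 0.13225876655440144 ((0.47541511058807373, 0.3339041471481323), (0.03283969312906265, 0.03313387557864189), 8.488056182861328)
top 181 [0.47366234 0.3237448  0.13076569] 0.13564801805157012 ((0.47710874676704407, 0.3238750696182251), (0.03603188693523407, 0.020622389391064644), 29.820987701416016)
scene 500 [0.47064854 0.33636289 0.12672611] 0.13103665054140318 ((0.47310975193977356, 0.3328765630722046), (0.034631188958883286, 0.035008616745471954), 5.887815475463867)
```

View pics/fin.png

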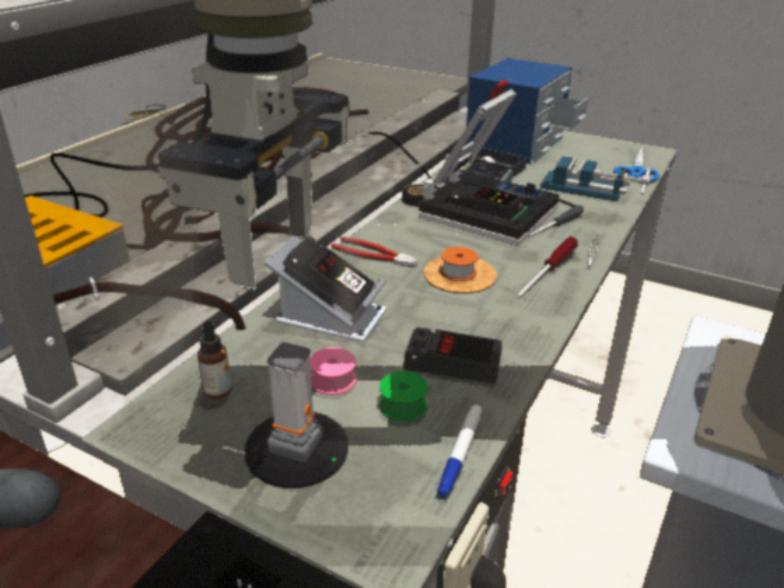

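The reader stands upright, centred on the dock at (293,440). The reel lies flat on the mat at (460,262), the other objects are in place, and the gripper is clear. I'm handing in.

```bash
python3 -c "
from plant import order;print(order.close_job())"
```

```text
the job is handed in; nothing more can be done
None
```

The job is handed in at about 30 s: the reel lies flat on the cork mat, the label was held square to the reader (about 1° off, 7 cm away) for over 3 s, and the reader stands upright on the dock; to set and undo its tilt I nudged it against the dock rim, and on the way back it swung upright in a loose grip rather than being turned.

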